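# Vent the piston block and hold one piston at the height bar

### The arm

A 6-joint arm with a two-finger parallel gripper is mounted at the origin on a cart in front of the work surface, level with it; the furniture and walls round the work are solid. World frame = base frame: x ahead of the robot, y to its left, z up, the work surface at z = 0. Lengths are in m, angles in rad, forces in N, time in s.
With the tool pointing down it reaches from about 0.275 to 0.75 m from the base axis. Payload 10.2 kg.
Tool frame: the origin (TCP) lies midway between the tips of the shut fingers; the grasp point (between the pads) lies r.grip_point_offset behind it (r.grip_point_offset is the distance from the TCP to the grasp point, in m); z points along the fingers, y is the line along which they close (so a half turn about z gives the same grasp; the last joint's range is limited). The gripper opens to 88 mm and grips with 3 to 60 N. Pads are 18 mm wide; open, the fingers measure 123 mm over their backs; the gripper's body (75 mm by 187 mm) begins 45 mm behind the grasp point.
Start: joints at [-1.452, 0.313, 1.498, -0, 1.331, -0.223], TCP at [0.176, -0.495, 0.239] pointing down, gripper open.
Joint ranges: [-2.94, 2.94], [-0.97, 2.17], [0.19, 2.56], [-1.23, 4.37], [0.02, 3.11], [-2.88, 2.88]. Speed limits (rad/s): [2.39, 2.39, 3.01, 3.14, 3.14, 3.14].

### API

Orientations are given as a unit quaternion [w, x, y, z].
In Python, from rig import r gives the robot as it stands.
- The arm moves only by the tool drive_tool, never from a script. Its argument "moves" is a list of rows, each a list of 4 numbers: the shift along the tool's x, y, z in mm, then the turn about the tool's z in rad. A call has 1 to 5 rows; each row is the pose to reach, as a shift and turn from the pose commanded when the call began, along the tool's axes at that moment; what a row does not reach only later rows make up. A row lasts 1/12 s, in which the tool goes at most 41.7 mm and 7.16 degrees, less where a joint would pass 70% of its speed; a pose out of reach is approached as far as the arm can. A call with a gripper value outside its range is refused whole. "gripper" is the opening, from 0 (shut) to 1 (fully open), set as the call begins (left out, the last holds). The fingers move at their own pace and stop on an object; "grip_force" is the grip in N (left out, the last holds). Time passes only in rows, so rows that repeat a pose let the fingers close. It gives the time, the measured TCP pose, the force, the opening and the grip force at its end, in the units of the state.
- r.state(): the state, without advancing time (a new reading comes with each control period).
- r.get_image(name): name is "scene" or "top" or "wrist"; returns a dict with "image" (480x640x3 uint8, red, green, blue), "range_z" (480x640 float32, m along the optical axis (not along the pixel's ray), 0 where there is no reading), "fx", "fy", "cx", "cy" (pixels), "R" (3x3) and "t" (3): a world point X has camera coordinates R X + t. Camera axes: x right, y down, z forward; pixel columns grow to the right and rows downward; lengths in m; the calibration is good to about 2 mm. A picture is of the moment at which its call begins.
- r.finish_job(): hands the job in; it is judged then, once.
Trained networks look in a picture, given as the dict that the camera call returned (one of the last four; its "shot" number tells which), for a name from the list of things; names that differ only in an ending like _2 or _b are one class to them, and where a whole thing is asked for, a point or a joint stands for the part that bears it (a point fixed in the world has none). Each returns a list of dicts, best first, with "score" (0 to 1); they miss things now and then, are a little off and sometimes report something else, mostly with a low value. They report only what shows in the picture. A call takes as long as a camera call. They do not tell look-alikes from the thing itself.
- r.search_frame(picture, query): "centre" ([row, column] in pixels, amid what is visible of it).
The state is a dict: "t": time; "q": joint angles; "dq": joint speeds; "effort": joint torques, N m; "tool_pos": TCP position; "tool_rot": TCP orientation; "ft_force": force on the tool from outside, world axes, zero at the start; "ft_torque": the same for the moment, N m; "finger_gap": opening from 0.0 (shut) to 1.0 (fully open); "finger_force": force on a finger pad.
Only numpy, scipy, OpenCV 4.12 (cv2) and the standard library are available. Lean on these libraries where they do the work, as an engineer would, in place of code of your own. Each camera call takes 0.05 s, during which the arm holds its last target. There are 200 camera calls.

### The job

On the white two-bore piston block, twist the black spring-return vent knob clockwise (seen from above) to its stop, hold it there for a moment, and let it go so that it springs back. Then grip the piston with the flat tab handle (not the one with the round handle) and draw it straight up, without wedging it, until its steel collar is level with the dark height bar that runs behind the pistons; it must stay in its bore. Finish while holding it there, still and upright, and leave the bar, the other piston and the things standing around as they are.

Things in the scene. Friction and masses are not known exactly. Their poses are not given: they have to be found in the camera images.
- block: White block, fixed, 70 (x) x 310 (y) x 100 mm high; origin at the centre of its underside, z up. On its top, at x = -10 mm: vent knob at y = +110 mm; two blind bores (17.5 mm wide, 90 mm deep), each with a piston, at y = +10 and y = -110 mm (which piston is in which varies). At x = +22, y = -50 mm: a steel post, 10 mm thick, 66 mm tall, with the height bar.
- vent_grip (a point): Centre of the vent knob's grip bar, on the turning axis, 24 mm above the block's top. The black bar is 40 mm long, 12 mm thick and 30 mm high (from 9 to 39 mm above the block's top), on a 38 mm disc. At rest the bar lies along the block's x axis; the point's x axis follows the bar as it turns.
- vent (a joint): Turn of the vent knob in rad: 0 at rest, grows clockwise seen from above to its stop at 1.0. A spring (about 0.03 N m at rest, 0.13 N m at the stop) brings it back to 0 when let go.
- tab_piston: Piston to draw: loose, 0.1 to 0.21 kg, origin at the centre of its collar's underside, z up. Steel rod 16 mm thick, 80 mm long below; steel collar 30 mm wide, 6 mm thick, lying on the block when fully in; above, a stem and a grey flat tab handle 12 mm thick (y), 26 mm wide (x), from 18 to 54 mm. Its y is within 10 degrees of the block's y. Only weight and rubbing resist; let go, it drops.
- tab_collar (a point): Middle of the tab piston's collar on its axis, 3 mm above the collar's underside.
- tab_foot (a point): Lower end of the tab piston's rod, on its axis, 80 mm below the collar's underside.
- round_piston: The other piston, to be left alone: same rod and collar and the same origin, but a round grey handle of 26 mm diameter, from 24 to 54 mm.
- bar_mid (a point): Middle of the height bar, on the post's axis, at the height the collar's middle must reach: 23 to 53 mm above the block's top (the piston is drawn 20 to 50 mm). Dark straight bar 150 mm long along the block's y, 6 mm wide, 4 mm thick, on a 20 mm clamp ring; it runs behind both pistons, 32 mm from their axes. It can slide on the post if pushed hard (over 6 N).
- dish: Shallow clear dish, 66 mm wide, 15 mm high, beyond the knob end of the block; bystander. Origin at the centre of its underside.
- reagent: Brown bottle with a black cap, 48 mm wide, 98 mm high, beyond the other end of the block; bystander. Origin at the centre of its underside.
- timer: White digital timer, 38 x 72 x 58 mm, to the left; bystander. Origin at the centre of its underside.
Things that resemble listed ones, but are neither listed nor needed, are in the scene too. What is shaped like the tab_piston but orange is not meant.

How it is judged:
By the outcome, as a careful person would: the job done as asked, in the order asked, and still so for the second after the job is handed in, while the arm keeps its last pose, push and grip.
It also fails if it takes over 48 s, if anything falls off the work surface, if the arm or the gripper's body presses on something with over 40 N, if the wrist force passes 120 N, or if a joint passes its speed limit or range.

## Working session

There is one attempt and no reset: what is moved stays moved. The work goes in short steps, Python scripts to look and compute and a tool call to move; the robot and the scene stay as the last step left them, time stands still between calls to the robot, and variables do not carry over. Pictures are saved under pics/ and viewed, at most 10 in all, crops included, and the job is handed in when it is done.

Besides the shell and the picture viewer there is one more tool, called after ">>>" as a command line: name --pt "numbers of a row" for each row, then --argument value for the rest. drive_tool: Moves the arm, as the interface text tells. Its arguments: {"type":"object","properties":{"moves":{"type":"array","items":{"type":"array","items":{"type":"number"}}},"gripper":{"type":"number"},"grip_force":{"type":"number"}},"required":["moves"]}

```bash
ls; mkdir -p pics; cat > h.py <<'E'
import numpy as np, cv2
from rig import r
def P(d,row,col,z=None):
    ray=np.array([(col-d["cx"])/d["fx"],(row-d["cy"])/d["fy"],1.0])
    R=np.array(d["R"]);t=np.array(d["t"])
    if z is None:
        k=d["range_z"][int(round(row)),int(round(col))]
        return R.T@(ray*k-t)
    o=-R.T@t; v=R.T@ray
    return o+v*(z-o[2])/v[2]
def save(d,n,crop=None,s=1):
    im=cv2.cvtColor(d["image"],cv2.COLOR_RGB2BGR)
    if crop: a,b,c,e=crop; im=im[a:b,c:e]
    cv2.imwrite("pics/"+n,cv2.resize(im,None,fx=s,fy=s,interpolation=cv2.INTER_CUBIC) if s!=1 else im)
E
python3 - <<'E'
from h import *
np.set_printoptions(precision=3,suppress=True)
print(r.state(), r.grip_point_offset)
for n in ["top","scene"]:
    d=r.get_image(n); save(d,n+"0.png")
    print(n,d["R"],d["t"],d["fx"])
    for q in ["block","vent_grip","tab_piston","round_piston","bar_mid","dish","reagent","timer"]:
        try:
            for k in r.search_frame(d,q)[:3]:
                c=k["centre"]; print(q,np.round(c),round(k["score"],2),P(d,*c))
        except Exception as e: print(q,e)
E
```

```text
pics
{'t': 0.0, 'q': array([-1.452,  0.313,  1.498, -0.   ,  1.331, -0.223]), 'dq': array([ 0.002, -0.   , -0.   ,  0.002, -0.001, -0.001]), 'effort': array([  0.   , -40.221, -25.227,   0.069,   0.035,  -0.   ]), 'tool_pos': array([ 0.176, -0.494,  0.238]), 'tool_rot': array([-0.001,  0.985,  0.17 ,  0.   ]), 'ft_force': array([-0.818, -0.521,  0.163]), 'ft_torque': array([ 0.019, -0.024,  0.012]), 'finger_force': 0.0, 'finger_gap': 0.9998363941200348} 0.0187
top [[-0.049 -0.999 -0.002]
 [-0.971  0.048 -0.233]
 [ 0.232 -0.01  -0.973]] [-0.083  0.564  0.964] 501.6886706540411
vent_grip [256. 341.] 0.86 [ 0.492 -0.15   0.139]
tab_piston [210. 339.] 0.76 [ 0.584 -0.152  0.133]
tab_piston [263. 459.] 0.69 [ 0.466 -0.366  0.152]
round_piston [263. 394.] 0.67 [ 0.475 -0.249  0.135]
bar_mid [240. 426.] 0.88 [ 0.513 -0.309  0.154]
bar_mid [257. 342.] 0.61 [ 0.49  -0.152  0.139]
dish [250. 292.] 0.68 [ 0.533 -0.053  0.015]
reagent [268. 495.] 0.96 [ 0.462 -0.454  0.089]
timer [276. 143.] 0.93 [0.487 0.252 0.049]
scene [[ 0.8   -0.6    0.01 ]
 [-0.323 -0.444 -0.836]
 [ 0.506  0.665 -0.549]] [-0.483  0.227  1.28 ] 573.5391163507234
block [306. 357.] 0.66 [ 0.467 -0.332  0.104]
tab_piston [305. 370.] 0.79 [ 0.467 -0.372  0.133]
tab_piston [253. 348.] 0.63 [ 0.596 -0.147  0.088]
round_piston [277. 342.] 0.81 [ 0.483 -0.259  0.131]
bar_mid [279. 372.] 0.44 [ 0.511 -0.326  0.154]
dish [257. 321.] 0.71 [ 0.503 -0.155  0.119]
reagent [360. 397.] 0.69 [ 0.454 -0.476  0.066]
timer [305. 356.] 0.51 [ 0.469 -0.327  0.103]
timer [280. 372.] 0.19 [ 0.508 -0.331  0.154]
```

```bash
python3 - <<'E'
from h import *
d=r.get_image("top"); save(d,"t1.png",(190,320,260,520),3)
d=r.get_image("scene"); save(d,"s1.png",(215,385,270,470),4)
E
```

```text
(no output)
```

View pics/t1.png

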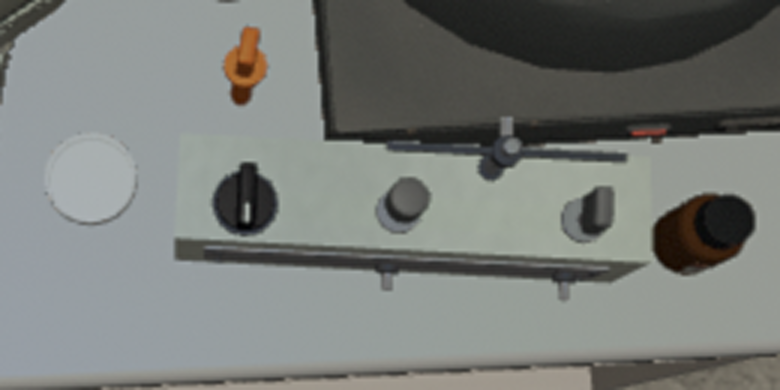

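View pics/s1.png

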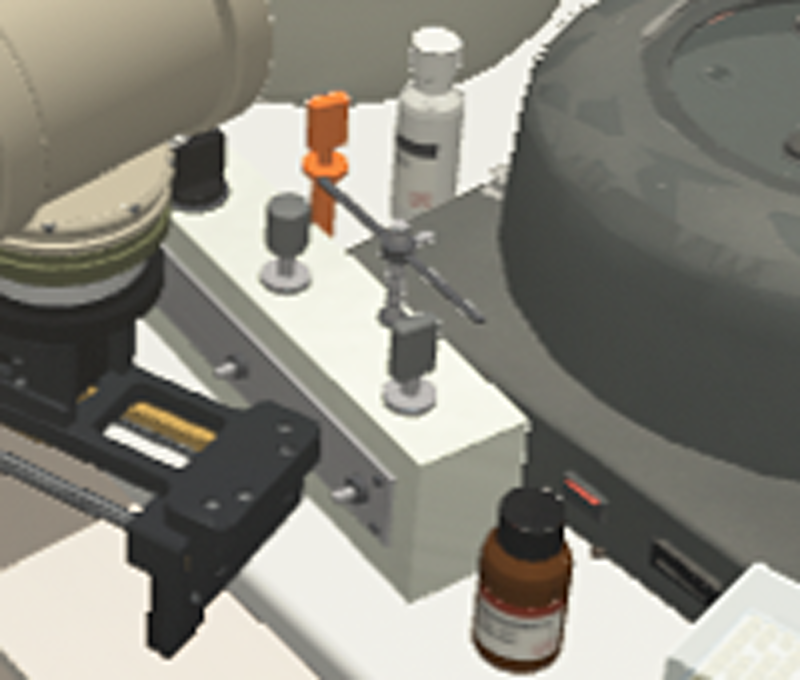

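View pics/top0.png

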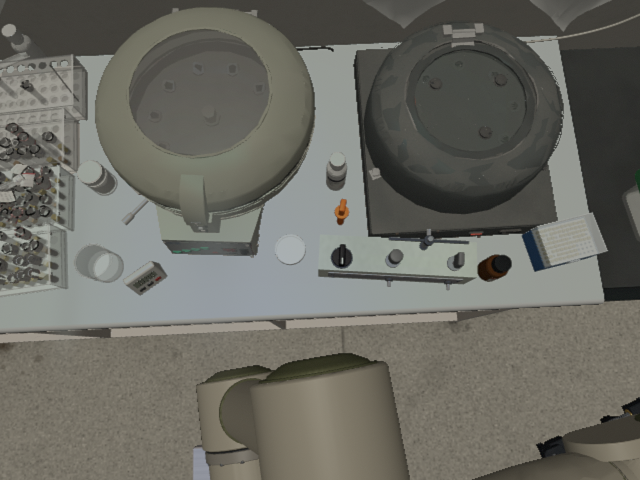

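Left to right in the top view: black knob (256,341), round-handle piston (258,395) and grey tab piston (262,459). The orange look-alike at (210,341) is standing behind the block. The target is the grey tab at the bottle end. Next I'll get the block pose and the surrounding heights.

```bash
cat >> h.py <<'E'
def cloud(d):
    z=d["range_z"]; v,u=np.mgrid[:480,:640]
    X=np.stack([(u-d["cx"])/d["fx"]*z,(v-d["cy"])/d["fy"]*z,z],-1)
    W=(X-np.array(d["t"]))@np.array(d["R"])
    W[z==0]=np.nan
    return W
E
python3 - <<'E'
from h import *
np.set_printoptions(precision=4,suppress=True)
d=r.get_image("top"); W=cloud(d); im=d["image"].astype(int)
roi=np.zeros((480,640),bool); roi[225:290,310:485]=1
m=roi&(abs(W[...,2]-.1)<.006)
pts=W[m][:,:2]; print(m.sum(),np.median(W[m][:,2]))
# drop sparse: only x/y in plausible
bright=im.min(-1)>120
m2=(m&bright).astype(np.uint8); n,l,s,c=cv2.connectedComponentsWithStats(m2); k=1+np.argmax(s[1:,4]); pts=W[l==k][:,:2]
(c0,sz,a)=cv2.minAreaRect((pts*1000).astype(np.float32)); print("rect",c0,sz,a)
c0=np.array(c0)/1000
for nm,(lo,hi,ra,rb,ca,cb) in dict(knob=(.128,.15,235,275,325,360),round=(.145,.165,235,280,375,410),tab=(.145,.165,245,280,440,475),bar=(.115,.17,228,250,385,475)).items():
    mm=np.zeros_like(roi); mm[ra:rb,ca:cb]=1; mm&=(W[...,2]>lo)&(W[...,2]<hi); q=W[mm]
    print(nm,len(q),q.mean(0),np.percentile(q[:,2],[10,50,90]),cv2.minAreaRect((q[:,:2]*1000).astype(np.float32)))
for x in np.arange(.5,.75,.025):
    row=[]
    for y in np.arange(-.5,0,.05):
        s=(abs(W[...,0]-x)<.0125)&(abs(W[...,1]-y)<.025); row.append(int(1000*np.nanmax(W[s][:,2])) if s.any() else -1)
    print(round(x,3),row)
E
```

```text
4629 0.10001608306668572
rect (495.3763732910156, -262.94427490234375) (310.4602966308594, 70.69265747070312) 84.04772186279297
knob 139 [ 0.4956 -0.1519  0.1382] [0.1358 0.1384 0.1406] ((496.0535888671875, -151.89993286132812), (11.40587043762207, 39.08583068847656), 86.22206115722656)
round 225 [ 0.4956 -0.2532  0.1529] [0.1505 0.1529 0.1557] ((497.2547912597656, -258.33319091796875), (37.871490478515625, 47.50728225708008), 86.84515380859375)
tab 103 [ 0.4737 -0.37    0.1527] [0.1501 0.1529 0.1557] ((474.2681884765625, -370.46527099609375), (12.43574333190918, 25.75069808959961), 82.74114990234375)
bar 366 [ 0.5126 -0.3126  0.1525] [0.1497 0.1523 0.1568] ((516.8258056640625, -314.4059753417969), (33.900604248046875, 147.2901611328125), 2.346743583679199)
0.5 [4, 75, 153, 155, 168, 158, 105, 143, 104, 18]
0.525 [5, 5, 103, 154, 167, 156, 103, 140, 104, 20]
0.55 [75, 77, 77, 76, 75, 74, 101, 104, 104, 21]
0.575 [75, 184, 184, 165, 76, 76, 73, 137, 5, 17]
0.6 [196, 201, 202, 200, 186, 76, 73, 138, 4, 4]
0.625 [206, 209, 209, 208, 202, 154, 73, 5, 5, 205]
0.65 [209, 210, 212, 211, 206, 192, 75, 5, 5, 216]
0.675 [211, 208, 205, 210, 210, 201, 77, 147, 197, 226]
0.7 [211, 210, 208, 204, 210, 206, 72, 143, 209, 230]
0.725 [210, 203, 201, 201, 209, 207, 160, 5, 217, 232]
```

```bash
cat >> h.py <<'E'
from scipy.spatial.transform import Rotation as Ro
def pose():
    s=r.state(); q=s["tool_rot"]; return np.array(s["tool_pos"]),Ro.from_quat([q[1],q[2],q[3],q[0]]).as_matrix()
def rel(pos,yaw):
    p,M=pose(); print("tool",p.round(4),"yaw",np.degrees(np.arctan2(M[1,0],M[0,0])).round(2),"axis",M[:,2].round(4))
    a=np.arctan2(M[1,0],M[0,0])-np.radians(yaw)
    print("move mm",(1000*M.T@(np.array(pos)-p)).round(1),"turn",round((a+np.pi)%(2*np.pi)-np.pi,4))
E
python3 -c "
from h import *
rel([.4965,-.1522,.235],-5.95)"
```

```text
tool [ 0.176  -0.4946  0.2387] yaw 19.59 axis [-0. -0. -1.]
move mm [ 416.8 -215.2    3.7] turn 0.4457
```

>>> drive_tool --pt "417 -215 4 0.446" --pt "417 -215 4 0.446" --pt "417 -215 4 0.446" --pt "417 -215 4 0.446" --pt "417 -215 4 0.446"

```text
t: 1.47
tool_pos: [0.3142, -0.3469, 0.2372]
tool_rot: [0.0, 0.998, -0.055, 0.0]
ft_force: [-0.0, -1.3, -0.2]
finger_gap: 0.997
finger_force: 0.0
```

```bash
python3 -c "
from h import *
rel([.4965,-.1522,.235],-5.95); print(r.state()['t'])"
```

```text
tool [ 0.3142 -0.3469  0.2372] yaw -6.31 axis [ 2.e-04 -3.e-04 -1.e+00]
move mm [ 159.8 -213.6    2.1] turn -0.0062
1.4667
```

>>> drive_tool --pt "155 -208 0 0" --pt "155 -208 0 0" --pt "155 -208 0 0" --pt "155 -208 0 0" --pt "155 -208 0 0"

```text
t: 1.88
tool_pos: [0.4556, -0.1934, 0.2373]
tool_rot: [0.0, 0.999, -0.052, 0.0]
ft_force: [-0.1, -1.1, -0.4]
finger_gap: 0.999
finger_force: 0.0
```

>>> drive_tool --pt "0 0 0 0" --pt "0 0 0 0" --pt "0 0 0 0"

```text
t: 2.13
tool_pos: [0.4543, -0.1955, 0.237]
tool_rot: [0.0, 0.999, -0.052, -0.0]
ft_force: [-0.3, -0.3, 0.6]
finger_gap: 0.992
finger_force: 0.0
```

```bash
python3 -c "
from h import *
rel([.4965,-.1522,.235],-5.95); print(r.state()['t'])
d=r.get_image('wrist'); save(d,'w1.png'); print(d['R'],d['t'],d['fx'])
"
```

```text
tool [ 0.4543 -0.1955  0.237 ] yaw -5.95 axis [-3.e-04 -1.e-04 -1.e+00]
move mm [ 37.5 -47.4   1.9] turn -0.0001
2.1333
[[-1.03771767e-01 -9.94600906e-01 -6.76462844e-04]
 [-9.44909682e-01  9.83748913e-02  3.12198772e-01]
 [-3.10446634e-01  3.30366143e-02 -9.50016563e-01]] [-0.14586872  0.40644837  0.53612664] 353.5894619587512
```

View pics/w1.png

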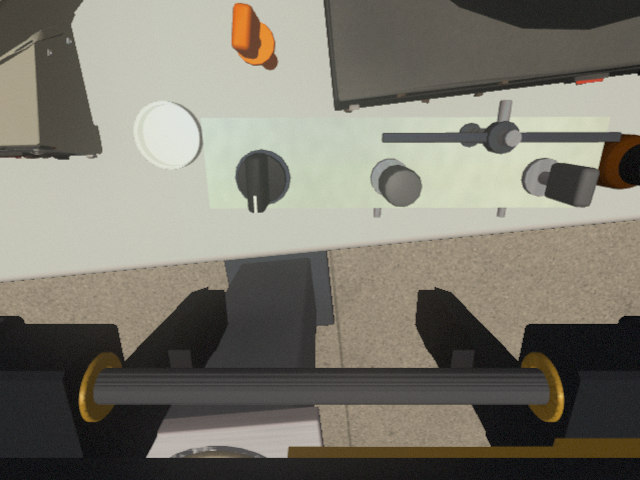

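The wrist view shows the knob at (180,262), the round piston at (185,400), the grey tab at (183,570) and the bar along row 137. I'll refine the poses from this view.

```bash
python3 - <<'E'
from h import *
np.set_printoptions(precision=4,suppress=True)
d=r.get_image("wrist"); W=cloud(d); im=d["image"].astype(int)
roi=np.zeros((480,640),bool); roi[110:215,195:620]=1
g=(abs(W[...,2]-.1)<.005)&roi&(im.min(-1)>120)
n,l,s,c=cv2.connectedComponentsWithStats(g.astype(np.uint8)); k=1+np.argmax(s[1:,4]); q=W[l==k]
print(np.median(q[:,2]),cv2.minAreaRect((q[:,:2]*1000).astype(np.float32)))
def R(nm,lo,hi,a,b,c,e):
    m=np.zeros_like(roi); m[a:b,c:e]=1; m&=(W[...,2]>lo)&(W[...,2]<hi); q=W[m]
    print(nm,len(q),np.percentile(q[:,2],[10,50,90]),cv2.minAreaRect((q[:,:2]*1000).astype(np.float32)))
R("knob",.133,.145,140,220,230,300)
R("round",.148,.16,150,210,375,425)
R("tab",.148,.16,150,215,540,600)
R("barL",.12,.17,130,145,388,470)
R("barR",.12,.17,130,145,530,598)
E
```

```text
0.09948367493589412 ((498.0933837890625, -262.4578552246094), (311.020751953125, 70.2798080444336), 84.16622924804688)
knob 993 [0.1363 0.1382 0.1392] ((499.6026306152344, -152.02346801757812), (12.359745025634766, 39.8292236328125), 84.07388305664062)
round 1170 [0.1514 0.1531 0.1541] ((489.7503662109375, -251.08450317382812), (24.716121673583984, 25.04570960998535), 38.10809326171875)
tab 831 [0.1498 0.1527 0.1538] ((477.36181640625, -370.4129638671875), (13.424246788024902, 26.007736206054688), 82.17122650146484)
barL 810 [0.1502 0.1511 0.152 ] ((519.8221435546875, -269.8634033203125), (51.6603889465332, 5.994177341461182), 84.85399627685547)
barR 676 [0.1502 0.1511 0.1519] ((511.0180969238281, -354.4813537597656), (44.8253288269043, 5.553313255310059), 83.89322662353516)
```

```bash
python3 -c "
from h import *
rel([.498,-.1522,.115],-5.95)"
```

```text
tool [ 0.4539 -0.1962  0.237 ] yaw -6.07 axis [-2.e-04 -1.e-04 -1.e+00]
move mm [ 39.2 -48.4 122. ] turn -0.0021
```

>>> drive_tool --pt "39 -48 0 0" --pt "39 -48 0 0" --pt "39 -48 40 0" --pt "39 -48 75 0" --pt "39 -48 75 0" --gripper 0.6

```text
t: 2.65
tool_pos: [0.4953, -0.1511, 0.1566]
tool_rot: [-0.002, 0.999, -0.053, -0.005]
ft_force: [-1.2, 0.2, -1.0]
finger_gap: 0.646
finger_force: 0.0
```

>>> drive_tool --pt "0 0 0 0" --pt "0 0 0 0"

```text
t: 2.82
tool_pos: [0.4988, -0.1528, 0.1641]
tool_rot: [0.001, 0.999, -0.053, 0.001]
ft_force: [-0.9, -0.2, 0.6]
finger_gap: 0.6
finger_force: 0.0
```

```bash
python3 -c "
from h import *
rel([.498,-.1522,.115],-5.95)
d=r.get_image('wrist'); save(d,'w2.png')"
```

```text
tool [ 0.4988 -0.1528  0.1641] yaw -6.06 axis [ 0.0024 -0.0014 -1.    ]
move mm [-0.9 -0.5 49.1] turn -0.0019
```

View pics/w2.png

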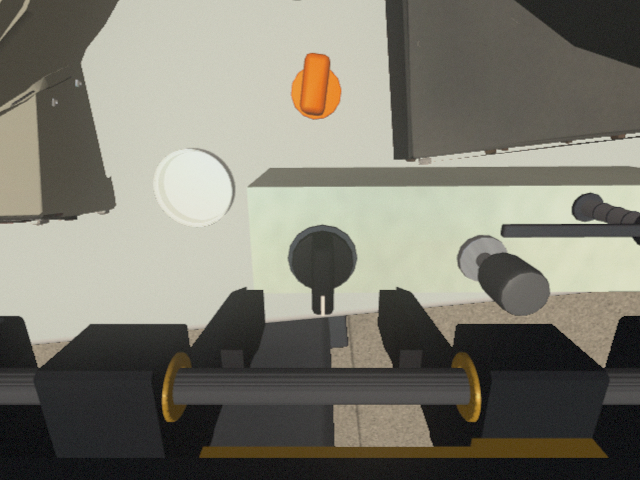

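The knob (bar at col 322) sits centred between the fingers (cols 264 and 380), so I'll descend and grip lightly.

>>> drive_tool --pt "0 0 24 0" --pt "0 0 46 0" --pt "0 0 46 0" --pt "0 0 46 0"

```text
t: 3.2
tool_pos: [0.4986, -0.152, 0.1173]
tool_rot: [0.0, 0.999, -0.052, 0.0]
ft_force: [0.2, -0.4, 0.5]
finger_gap: 0.596
finger_force: 0.0
```

>>> drive_tool --pt "0 0 0 0" --pt "0 0 0 0" --pt "0 0 0 0" --pt "0 0 0 0" --pt "0 0 0 0" --gripper 0 --grip_force 20

```text
t: 3.62
tool_pos: [0.4984, -0.1516, 0.1165]
tool_rot: [0.0, 0.999, -0.052, 0.0]
ft_force: [0.2, 0.5, 0.2]
finger_gap: 0.247
finger_force: 0.0
```

>>> drive_tool --pt "0 0 0 0" --pt "0 0 0 0" --pt "0 0 0 0"

```text
t: 3.87
tool_pos: [0.4982, -0.1533, 0.1164]
tool_rot: [0.002, 0.999, -0.052, 0.0]
ft_force: [-3.3, -9.7, 0.0]
finger_gap: 0.13
finger_force: 20.0
```

>>> drive_tool --pt "0 1.5 0 0" --pt "0 1.5 0 0.1" --pt "0 1.5 0 0.2" --pt "0 1.5 0 0.3" --pt "0 1.5 0 0.4"

```text
t: 4.28
tool_pos: [0.4983, -0.153, 0.1163]
tool_rot: [-0.0, 0.968, -0.252, 0.0]
ft_force: [0.1, -0.1, 2.3]
finger_gap: 0.133
finger_force: 20.0
```

```bash
python3 -c "
from h import *
rel([.498,-.1522,.115],-5.95); s=r.state(); print(s['ft_force'],s['ft_torque'],s['q'])"
```

```text
tool [ 0.4983 -0.153   0.1163] yaw -29.16 axis [ 6.e-04 -0.e+00 -1.e+00]
move mm [-0.7 -0.5  1.3] turn -0.4052
[ 0.12260839 -0.06843642  2.25563234] [ 0.14886461 -0.03452554  0.12631165] [-5.22987893e-01  4.35309614e-01  1.66687228e+00  2.83112458e-04
  1.03890666e+00  1.55667468e+00]
```

>>> drive_tool --pt "0 0 0 0.1" --pt "0 0 0 0.2" --pt "0 0 0 0.3" --pt "0 0 0 0.4" --pt "0 0 0 0.5"

```text
t: 4.7
tool_pos: [0.4987, -0.1527, 0.1164]
tool_rot: [-0.001, 0.875, -0.483, 0.001]
ft_force: [2.7, 1.8, 1.1]
finger_gap: 0.139
finger_force: 20.0
```

>>> drive_tool --pt "0 0 0 0.05" --pt "0 0 0 0.1" --pt "0 0 0 0.1" --pt "0 0 0 0.1"

```text
t: 5.03
tool_pos: [0.4987, -0.1527, 0.1164]
tool_rot: [-0.001, 0.852, -0.524, 0.001]
ft_force: [4.5, 4.2, 2.3]
finger_gap: 0.135
finger_force: 20.0
```

```bash
python3 -c "
from h import *
rel([.498,-.1522,.115],-5.95); s=r.state(); print(s['ft_force'],s['ft_torque'],s['q'])"
```

```text
tool [ 0.4987 -0.1527  0.1164] yaw -63.18 axis [ 1.6e-03  3.0e-04 -1.0e+00]
move mm [-0.8  0.4  1.4] turn -0.9988
[4.54670951 4.18373572 2.33179936] [ 0.68597847 -0.79755937  0.12208116] [-5.22506428e-01  4.35410664e-01  1.66666466e+00  1.28739727e-03
  1.03829105e+00  2.15024891e+00]
```

>>> drive_tool --pt "0 0 0 0.03" --pt "0 0 0 0.06" --pt "0 0 0 0.06" --pt "0 0 0 0.06" --pt "0 0 0 0.06"

```text
t: 5.45
tool_pos: [0.4987, -0.1527, 0.1164]
tool_rot: [-0.0, 0.836, -0.549, 0.001]
ft_force: [4.8, 4.6, 1.9]
finger_gap: 0.14
finger_force: 20.0
```

```bash
python3 -c "
from h import *
rel([.498,-.1522,.115],-5.95); s=r.state(); print(s['ft_force'],s['ft_torque'],s['q'])
d=r.get_image('wrist'); save(d,'w3.png',(200,320,220,420),4)"
```

```text
tool [ 0.4987 -0.1527  0.1164] yaw -66.56 axis [ 1.4e-03  2.0e-04 -1.0e+00]
move mm [-0.7  0.5  1.4] turn -1.0578
[4.84854132 4.6381965  1.87591951] [ 0.67542831 -0.71971009  0.46319128] [-5.22375445e-01  4.35390491e-01  1.66668258e+00  9.95455481e-04
  1.03835122e+00  2.20952999e+00]
```

View pics/w3.png

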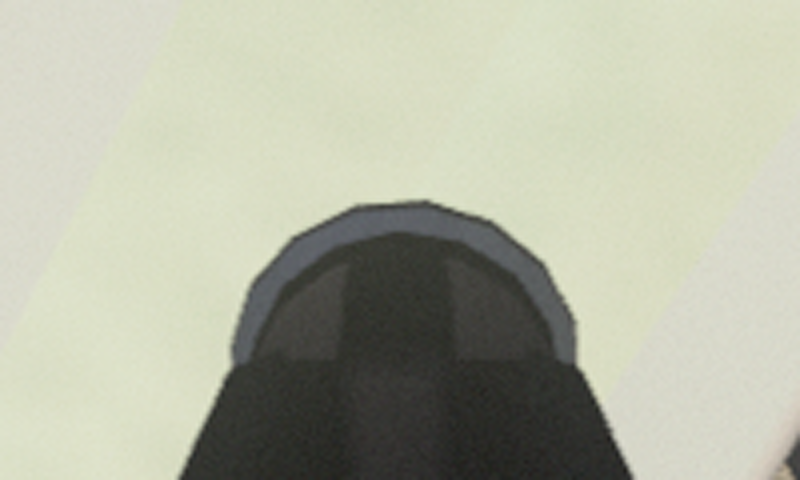

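Torque jumped from 0.12 to 0.46 N m at about 1.0 rad, and the crop shows the bar (col ~400) still in the grip: the knob is at its stop. I'll hold, then let go.

>>> drive_tool --pt "0 0 0 0" --pt "0 0 0 0" --pt "0 0 0 0" --pt "0 0 0 0" --pt "0 0 0 0"

```text
t: 5.92
tool_pos: [0.4987, -0.1526, 0.1164]
tool_rot: [-0.0, 0.836, -0.549, 0.001]
ft_force: [4.4, 3.8, 3.0]
finger_gap: 0.136
finger_force: 20.0
```

>>> drive_tool --pt "0 0 0 0" --pt "0 0 0 0" --pt "0 0 0 0" --pt "0 0 0 0" --pt "0 0 0 0"

```text
t: 6.33
tool_pos: [0.4987, -0.1527, 0.1164]
tool_rot: [-0.0, 0.836, -0.549, 0.001]
ft_force: [3.6, 2.6, 2.0]
finger_gap: 0.135
finger_force: 20.0
```

>>> drive_tool --pt "0 0 0 0" --pt "0 0 0 0" --pt "0 0 0 0" --pt "0 0 0 0" --pt "0 0 0 0" --gripper 0.75

```text
t: 6.75
tool_pos: [0.4979, -0.1532, 0.1159]
tool_rot: [0.0, 0.835, -0.55, -0.0]
ft_force: [0.5, 0.4, 0.1]
finger_gap: 0.494
finger_force: 0.0
```

>>> drive_tool --pt "0 0 -20 0" --pt "0 0 -50 0" --pt "0 0 -80 0" --pt "0 0 -110 0" --pt "0 0 -115 0"

```text
t: 7.17
tool_pos: [0.4994, -0.1541, 0.236]
tool_rot: [0.0, 0.835, -0.55, 0.004]
ft_force: [0.2, -0.1, 1.4]
finger_gap: 0.75
finger_force: 0.0
```

```bash
python3 - <<'E'
from h import *
rel([.498,-.1522,.115],-5.95)
d=r.get_image('wrist'); W=cloud(d); save(d,'w4.png')
m=(abs(W[...,2]-.139)<.006)&(np.hypot(W[...,0]-.498,W[...,1]+.152)<.03); print(m.sum(),cv2.minAreaRect((W[m][:,:2]*1000).astype(np.float32)))
rel([.4756,-.371,.225],-6.5)
E
```

```text
tool [ 0.4994 -0.1541  0.236 ] yaw -66.7 axis [ 0.0069 -0.0045 -1.    ]
move mm [ -3.1   1.1 120.9] turn -1.0603
872 ((499.9955749511719, -152.14910888671875), (12.53566837310791, 39.66092300415039), 84.3060302734375)
tool [ 0.4991 -0.1538  0.2343] yaw -66.7 axis [ 0.0053 -0.0036 -1.    ]
move mm [190.1 107.5  10. ] turn -1.0508
```

View pics/w4.png

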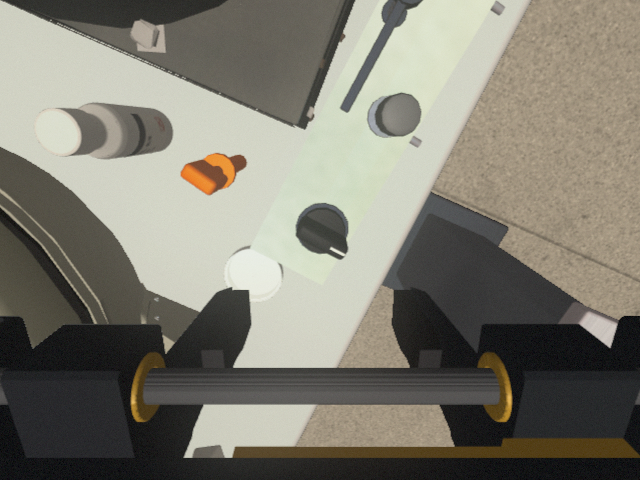

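The knob is back at rest (bar along block x, pixel (230,323)). Moving on to the tab piston.

>>> drive_tool --pt "190 107 0 -1.05" --pt "190 107 0 -1.05" --pt "190 107 0 -1.05" --pt "190 107 0 -1.05" --pt "190 107 0 -1.05"

```text
t: 7.63
tool_pos: [0.4759, -0.3545, 0.2295]
tool_rot: [-0.0, 0.962, -0.274, -0.001]
ft_force: [1.8, -0.4, 0.7]
finger_gap: 0.756
finger_force: 0.0
```

```bash
python3 -c "
from h import *
rel([.4756,-.371,.225],-6.5)"
```

```text
tool [ 0.4759 -0.3545  0.2295] yaw -31.82 axis [-0.0015  0.0012 -1.    ]
move mm [ 8.4 14.2  4.5] turn -0.4419
```

>>> drive_tool --pt "4 8 0 -0.44" --pt "4 8 0 -0.44" --pt "4 8 0 -0.44" --pt "4 8 0 -0.44" --pt "4 8 0 -0.44"

```text
t: 8.05
tool_pos: [0.4755, -0.3617, 0.2293]
tool_rot: [-0.001, 0.998, -0.06, -0.001]
ft_force: [0.3, 0.5, 0.2]
finger_gap: 0.751
finger_force: 0.0
```

>>> drive_tool --pt "0 0 0 0" --pt "0 0 0 0"

```text
t: 8.22
tool_pos: [0.4758, -0.3616, 0.2303]
tool_rot: [-0.0, 0.998, -0.062, -0.0]
ft_force: [-0.4, 1.0, 0.2]
finger_gap: 0.753
finger_force: 0.0
```

```bash
python3 - <<'E'
from h import *
d=r.get_image('wrist'); W=cloud(d)
rel([.4756,-.371,.225],-6.5)
for nm,z,w,c in (("tab",.154,.006,(.476,-.371)),):
    m=(abs(W[...,2]-z)<w)&(np.hypot(W[...,0]-c[0],W[...,1]-c[1])<.025); q=W[m]; print(nm,m.sum(),np.median(q[:,2]),cv2.minAreaRect((q[:,:2]*1000).astype(np.float32)))
E
```

```text
tool [ 0.4759 -0.3616  0.2305] yaw -7.06 axis [-5.e-04  5.e-04 -1.e+00]
move mm [0.9 9.4 5.5] turn -0.0097
tab 640 0.15306393446737118 ((477.7622375488281, -370.8883361816406), (11.965452194213867, 25.526691436767578), 80.9415283203125)
```

```bash
python3 -c "
from h import *
rel([.4768,-.371,.121],-8)"
```

```text
tool [ 0.4759 -0.3616  0.2305] yaw -7.06 axis [-5.e-04  5.e-04 -1.e+00]
move mm [  2.1   9.3 109.5] turn 0.0165
```

>>> drive_tool --pt "2 9.3 0 0.0165" --pt "2 9.3 20 0.0165" --pt "2 9.3 50 0.0165" --pt "2 9.3 50 0.0165" --pt "2 9.3 50 0.0165"

```text
t: 8.68
tool_pos: [0.4765, -0.3712, 0.1804]
tool_rot: [-0.001, 0.998, -0.07, -0.001]
ft_force: [0.2, 0.8, 1.0]
finger_gap: 0.747
finger_force: 0.0
```

```bash
python3 -c "
from h import *
rel([.4768,-.371,.121],-8)
d=r.get_image('wrist'); save(d,'w5.png')"
```

```text
tool [ 0.4765 -0.3712  0.1804] yaw -7.97 axis [-0.0018  0.0019 -1.    ]
move mm [ 0.4 -0.2 59.4] turn 0.0005
```

View pics/w5.png

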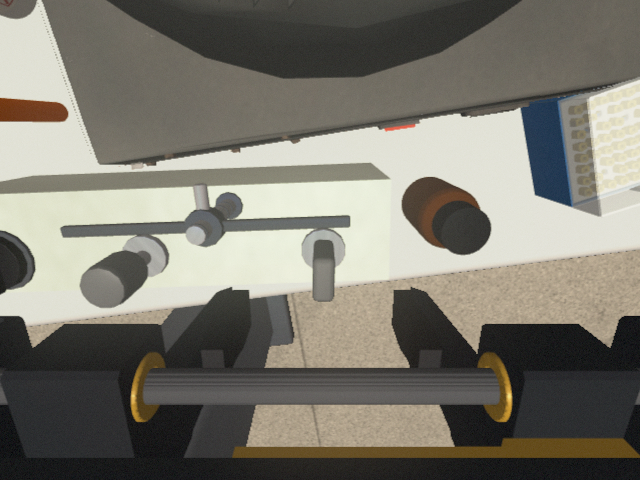

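The tab (270,322) is centred between the fingers. Descending to it and gripping.

>>> drive_tool --pt "0 0 30 0" --pt "0 0 58 0" --pt "0 0 58 0" --pt "0 0 58 0"

```text
t: 9.07
tool_pos: [0.4771, -0.3715, 0.1242]
tool_rot: [0.0, 0.998, -0.069, 0.0]
ft_force: [-0.2, -0.6, -0.1]
finger_gap: 0.755
finger_force: 0.0
```

>>> drive_tool --pt "0 0 0 0" --pt "0 0 0 0" --pt "0 0 0 0" --pt "0 0 0 0" --pt "0 0 0 0" --gripper 0.25

```text
t: 9.48
tool_pos: [0.477, -0.3713, 0.1237]
tool_rot: [0.0, 0.998, -0.069, 0.0]
ft_force: [0.4, -0.5, -0.5]
finger_gap: 0.39
finger_force: 0.0
```

```bash
python3 -c "
from h import *
rel([.4768,-.371,.121],-8); print(r.state()['ft_force'],r.state()['ft_torque'])"
```

```text
tool [ 0.477  -0.3713  0.1237] yaw -7.91 axis [ 7.e-04 -8.e-04 -1.e+00]
move mm [-0.2 -0.3  2.7] turn 0.0017
[ 0.40524326 -0.48171682 -0.52427869] [ 9.06313195e-02  2.79839243e-03 -6.03718147e-05]
```

>>> drive_tool --pt "0 0 2 0" --pt "0 0 2 0" --pt "0 0 2 0" --pt "0 0 2 0" --pt "0 0 2 0" --gripper 0 --grip_force 20

```text
t: 9.9
tool_pos: [0.4768, -0.3714, 0.121]
tool_rot: [0.0, 0.998, -0.069, -0.0]
ft_force: [-0.8, -0.8, -0.5]
finger_gap: 0.133
finger_force: 19.9
```

>>> drive_tool --pt "0 0 0 0" --pt "0 0 0 0" --pt "0 0 0 0"

```text
t: 10.15
tool_pos: [0.4768, -0.3713, 0.121]
tool_rot: [0.0, 0.998, -0.069, -0.0]
ft_force: [-0.8, -2.1, -1.2]
finger_gap: 0.138
finger_force: 20.0
```

```bash
python3 -c "
from h import *
rel([.4768,-.371,.121],-8); print(r.state()['ft_force'],r.state()['ft_torque'])"
```

```text
tool [ 0.4768 -0.3713  0.121 ] yaw -7.91 axis [-0.e+00 -3.e-04 -1.e+00]
move mm [-0.  -0.3  0. ] turn 0.0016
[-0.76023209 -2.08809948 -1.1581929 ] [-0.40684919  0.12543361  0.01523348]
```

>>> drive_tool --pt "0 0.2 -3 0" --pt "0 0.2 -6 0" --pt "0 0.2 -9 0" --pt "0 0.2 -12 0" --pt "0 0.2 -15 0"

```text
t: 10.57
tool_pos: [0.4768, -0.3713, 0.1364]
tool_rot: [-0.0, 0.998, -0.069, 0.0]
ft_force: [-0.9, -1.1, -2.3]
finger_gap: 0.133
finger_force: 20.0
```

>>> drive_tool --pt "0 0 0 0" --pt "0 0 0 0" --pt "0 0 0 0"

```text
t: 10.82
tool_pos: [0.4769, -0.3713, 0.1362]
tool_rot: [0.0, 0.998, -0.069, 0.0]
ft_force: [-0.5, -1.4, 0.1]
finger_gap: 0.136
finger_force: 19.9
```

```bash
python3 -c "
from h import *
rel([.4768,-.371,.121],-8); print(r.state()['ft_force'],r.state()['ft_torque'])"
```

```text
tool [ 0.4769 -0.3713  0.1362] yaw -7.9 axis [ 2.e-04 -1.e-04 -1.e+00]
move mm [-0.1 -0.3 15.2] turn 0.0017
[-0.46353323 -1.41809687  0.07800608] [-0.19265513  0.09335869 -0.04193399]
```

>>> drive_tool --pt "0 0.2 -4 0" --pt "0 0.2 -8 0" --pt "0 0.2 -12 0" --pt "0 0.2 -16 0" --pt "0 0.2 -20 0"

```text
t: 11.23
tool_pos: [0.4769, -0.3714, 0.1566]
tool_rot: [-0.0, 0.998, -0.069, 0.0]
ft_force: [0.5, -0.0, -1.0]
finger_gap: 0.134
finger_force: 19.9
```

>>> drive_tool --pt "0 0 -3 0" --pt "0 0 -6 0" --pt "0 0 -9 0" --pt "0 0 -11 0" --pt "0 0 -11 0"

```text
t: 11.65
tool_pos: [0.4769, -0.3716, 0.1675]
tool_rot: [0.0, 0.998, -0.069, 0.0]
ft_force: [0.8, -0.0, -1.6]
finger_gap: 0.137
finger_force: 19.9
```

>>> drive_tool --pt "0 0 0 0" --pt "0 0 0 0" --pt "0 0 0 0"

```text
t: 11.9
tool_pos: [0.4767, -0.3715, 0.1668]
tool_rot: [-0.0, 0.998, -0.069, -0.0]
ft_force: [0.2, -0.3, -1.9]
finger_gap: 0.135
finger_force: 19.9
```

```bash
python3 - <<'E'
from h import *
np.set_printoptions(precision=4,suppress=True)
rel([.4768,-.371,.168],-8); print(r.state()['ft_force'],r.state()['ft_torque'])
d=r.get_image('scene'); W=cloud(d); save(d,'s2.png',(240,340,320,450),6)
d2=r.get_image('wrist'); W2=cloud(d2); save(d2,'w6.png',(180,330,200,400),4)
for n,Q in (("scene",W),("wrist",W2)):
    m=(abs(Q[...,0]-.4767)<.017)&(abs(Q[...,1]+.371)<.017)&(Q[...,2]>.13)&(Q[...,2]<.157)
    v,u=np.where(m); print(n,m.sum(),np.percentile(Q[m][:,2],[5,50,95]) if m.any() else 0,u.min() if m.any() else 0,v.min() if m.any() else 0)
    yb=np.array([-.5]); 
    b=(abs(Q[...,2]-.150)<.008)&(abs((Q[...,0]-.498)*.9946-(Q[...,1]+.2625)*.1037-.022)<.006)&(((Q[...,1]>-.300)&(Q[...,1]<-.25))|((Q[...,1]<-.33)&(Q[...,1]>-.39)))
    print("bar",b.sum(),np.percentile(Q[b][:,2],[5,50,95]))
E
```

```text
tool [ 0.4767 -0.3715  0.1668] yaw -7.9 axis [-0.0002  0.0003 -1.    ]
move mm [ 0.  -0.5 -1.2] turn 0.0017
[ 0.1974 -0.2657 -1.892 ] [0.0762 0.0101 0.0184]
scene 130 [0.1325 0.1513 0.1552] 366 292
bar 65 [0.1484 0.1519 0.1543]
wrist 1115 [0.1477 0.1513 0.1524] 292 261
bar 2986 [0.1495 0.1512 0.1523]
```

View pics/s2.png

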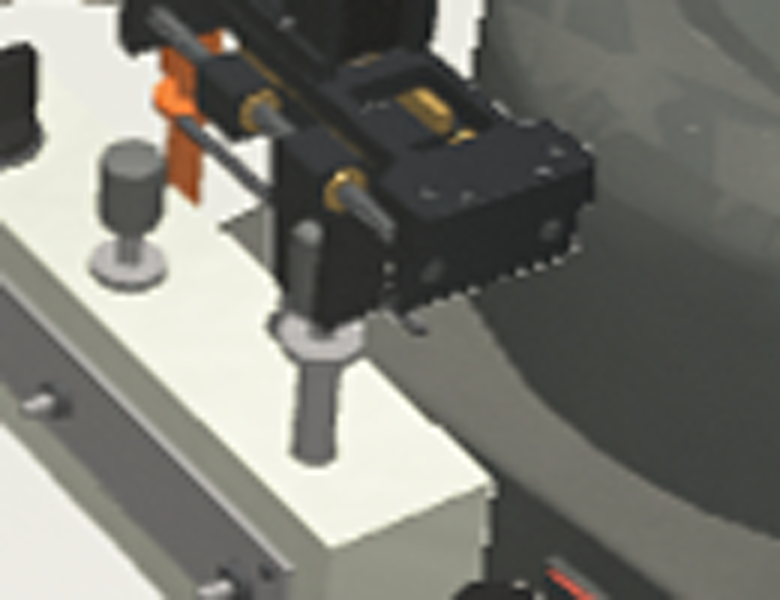

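View pics/w6.png

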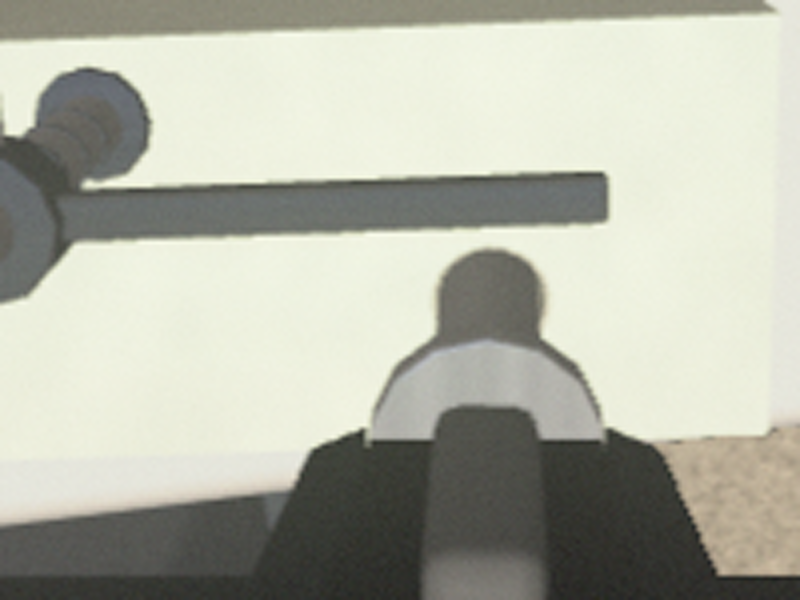

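```bash
python3 - <<'E'
from h import *
B=[];C=[];T=[]
for i in range(5):
    d=r.get_image('wrist'); W=cloud(d)
    C.append(np.median(np.r_[W[272:285,300:307,2].ravel()[W[272:285,300:307,2].ravel()>.13],W[268:272,316:328,2].ravel(),W[276:286,337:344,2].ravel()]))
    B.append(np.median(W[229:236,222:348,2])); T.append(np.median(W[195:220,300:380,2]))
    if i==0: print([np.round(np.median(W[a:b,c:e,2]),4) for a,b,c,e in ((268,273,315,330),(276,284,300,306),(276,284,338,344),(230,235,225,260),(228,233,310,345))])
print(np.mean(B),np.mean(C),np.mean(T)); p,M=pose(); print(p)
E
```

```text
[np.float64(0.1516), np.float64(0.1516), np.float64(0.1516), np.float64(nan), np.float64(nan)]
nan nan nan
[ 0.47678913 -0.37152511  0.16702337]
```

```bash
python3 - <<'E'
from h import *
L=[]
for i in range(5):
    d=r.get_image('wrist'); W=cloud(d)
    L.append([np.nanmedian(W[a:b,c:e,2]) for a,b,c,e in ((268,273,315,330),(276,284,300,306),(276,284,338,344),(230,235,225,260),(228,233,310,345),(195,215,300,380))])
print(np.mean(L,0).round(4),np.std(L,0).round(5))
E
```

```text
[0.1517 0.1516 0.1518 0.1513 0.1514 0.0995] [4.e-05 4.e-05 9.e-05 7.e-05 4.e-05 2.e-05]
```

The collar's top reads 0.35 mm above the bar's top and should be 1 mm above it, so I'll raise it 0.65 mm.

>>> drive_tool --pt "0 0 -0.65 0" --pt "0 0 -0.65 0" --pt "0 0 -0.65 0" --pt "0 0 -0.65 0" --pt "0 0 -0.65 0"

```text
t: 12.92
tool_pos: [0.4768, -0.3715, 0.1677]
tool_rot: [0.0, 0.998, -0.069, 0.0]
ft_force: [-0.2, -0.6, -0.7]
finger_gap: 0.134
finger_force: 19.9
```

>>> drive_tool --pt "0 0 0 0" --pt "0 0 0 0" --pt "0 0 0 0" --pt "0 0 0 0" --pt "0 0 0 0"

```text
t: 13.33
tool_pos: [0.4768, -0.3715, 0.1677]
tool_rot: [-0.0, 0.998, -0.069, -0.0]
ft_force: [0.3, 0.3, -1.0]
finger_gap: 0.133
finger_force: 19.9
```

```bash
python3 - <<'E'
from h import *
L=[]
for i in range(4):
    d=r.get_image('wrist'); W=cloud(d)
    L.append([np.nanmedian(W[a:b,c:e,2]) for a,b,c,e in ((268,273,315,330),(276,284,300,306),(276,284,338,344),(230,235,225,260),(228,233,310,345),(195,215,300,380))])
m=np.mean(L,0); print(m.round(4)); s=r.state(); print(s['t'],s['tool_pos'],s['ft_force'],s['ft_torque'])
e=m[:3].mean()-m[3:5].mean()-.001; print("err",e)
if abs(e)<.0005: print(r.finish_job())
E
```

```text
[0.1523 0.1524 0.1525 0.1514 0.1514 0.0995]
13.5333 [ 0.47679359 -0.37152061  0.16769395] [-0.33390186  0.09795119 -0.92385627] [ 0.04129589 -0.01911264 -0.01719003]
err 1.3950079400777173e-05
the job is handed in; nothing more can be done
None
```

The job is handed in at 13.5 s: the vent knob was turned to its stop, held about 1 s and sprang back, and the grey tab piston is held upright with its collar within about 0.1 mm of the bar by the wrist camera; no verdict was returned.

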